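Probe the bar with the green check pin and log it

TASK

Check the drilled bar in the inspection fixture: with the fingertips, press the green-capped check pin gently all the way down and let it spring back up, then gently press the white button on the grey box all the way down to log the check, and withdraw. Do not touch the yellow and blue pins or their posts, the bar, the brass bushing or the plug gauge, do not press the red button, and do not shove or lift the box; nothing is to be picked up.

Things in the scene. Friction and masses are not known exactly. Their poses are not given: they have to be found in the camera images.
- fixture: inspection fixture fixed to the cart top: aluminium plate, x from -115 to +105 mm, y from -180 to +180 mm, 22 mm thick, with black carry handles along both short ends (tops 62 mm above the table) and a shut toggle clamp with a red grip (at x -130 to 0, y -130 to -100 mm, up to 77 mm above the table). Origin at the table's surface below the middle of the row of pins, z up.
- green_pin_top (a point): centre of the flat top of the green cap (a disc 28 mm in diameter, 10 mm thick) of a spring check pin; at rest about 109 mm above the table; it sinks as the pin is pressed. The three caps stand in a row, 85 mm apart, along the fixture's y axis.
- green_pin (a joint): travel of the green check pin, m: 0 = up at rest, 0.010 = pressed straight down onto its stop. The spring resists with about 1.5 N at first and 5 N at the stop, and returns the pin to 0 when released.
- yellow_pin_top (a point): centre of the flat top of the yellow cap (a disc 28 mm in diameter, 10 mm thick) of a spring check pin; at rest about 109 mm above the table; it sinks as the pin is pressed. The three caps stand in a row, 85 mm apart, along the fixture's y axis.
- yellow_pin (a joint): travel of the yellow check pin, m: 0 = up at rest, 0.010 = pressed straight down onto its stop. The spring resists with about 1.5 N at first and 5 N at the stop, and returns the pin to 0 when released.
- blue_pin_top (a point): centre of the flat top of the blue cap (a disc 28 mm in diameter, 10 mm thick) of a spring check pin; at rest about 109 mm above the table; it sinks as the pin is pressed. The three caps stand in a row, 85 mm apart, along the fixture's y axis.
- blue_pin (a joint): travel of the blue check pin, m: 0 = up at rest, 0.010 = pressed straight down onto its stop. The spring resists with about 1.5 N at first and 5 N at the stop, and returns the pin to 0 when released.
- green_station: fixed station of the green check pin: an aluminium post with an overhanging arm, 36 mm wide (y). Origin on the pin's vertical axis, level with the top of the fixture plate; the arm covers x from -16 to +36 mm (x and y turn with the fixture) and the post behind it x from +35 to +69 mm; their top is 62 mm above the origin. Which of the three stations stands where differs from start to start.
- yellow_station: fixed station of the yellow check pin: an aluminium post with an overhanging arm, 36 mm wide (y). Origin on the pin's vertical axis, level with the top of the fixture plate; the arm covers x from -16 to +36 mm (x and y turn with the fixture) and the post behind it x from +35 to +69 mm; their top is 62 mm above the origin. Which of the three stations stands where differs from start to start.
- blue_station: fixed station of the blue check pin: an aluminium post with an overhanging arm, 36 mm wide (y). Origin on the pin's vertical axis, level with the top of the fixture plate; the arm covers x from -16 to +36 mm (x and y turn with the fixture) and the post behind it x from +35 to +69 mm; their top is 62 mm above the origin. Which of the three stations stands where differs from start to start.
- log_box: loose grey two-button box, 0.5 to 0.9 kg, on rubber feet: 85 (x) x 140 (y) mm, top 40 mm above the table, with a white log button and a red reject button in black collars (collar tops 43 mm above the table). Origin under its centre on the table.
- log_button_top (a point): centre of the flat top of the white log button (32 mm in diameter) on the log box, at rest 62 mm above the table, at the box's y = +36 mm; it sinks as the button is pressed.
- log_button (a joint): travel of the white log button, m: 0 = up at rest, 0.008 = pressed straight down onto its stop; the spring resists with about 1.5 N at first and 4.5 N at the stop and returns it to 0.
- reject_button_top (a point): centre of the flat top of the red reject button (32 mm in diameter) on the log box, at rest 62 mm above the table, at the box's y = -36 mm; it sinks as the button is pressed.
- reject_button (a joint): travel of the red reject button, m: 0 = up at rest, 0.008 = pressed straight down onto its stop; the spring resists with about 1.5 N at first and 4.5 N at the stop and returns it to 0.
- part: the inspected steel bar, 40 x 240 x 18 mm (long side along the fixture's y) with three 16 mm holes, lying loose on its rests under the check pins, its top 48 mm above the table. Origin at the centre of its underside.
- bushing: loose brass bushing, 32 mm across, 22 mm high, standing on the fixture plate on the side towards the robot (top 44 mm above the table). Origin at the centre of its underside.
- plug_gauge: loose steel plug gauge standing on the table beyond the log box: foot 36 mm across, 60 mm high. Origin at the centre of its underside.

How it is judged:
On the way, in this order (a step that is already met when the one before it is completed fails the run):
1. the green check pin is pressed down (at least 7 of its 10 mm) (value of joint green_pin above 0.007 m), for 0.1 s.
2. the green check pin has sprung back up (value of joint green_pin below 0.002 m), for 0.1 s.
3. the white log button is pressed down (at least 5 of its 8 mm) (value of joint log_button above 0.005 m), for 0.1 s.
At the end, for the whole second after the job is handed in: All pins and buttons are back up (within 2 mm), the log box stands within 12 mm of where it was, at rest on the table, and the bar, bushing and plug gauge are within 6 mm of where they were (value of joint each of green_pin, log_button, reject_button, yellow_pin, blue_pin below 0.002 m and distance of log_box from where it was at the start of the episode below 0.012 m and height (world z) of log_box below 0.008 m and linear speed of log_box below 0.02 m/s and distance of each of part, bushing, plug_gauge from where it was at the start of the episode below 0.006 m); the robot touches nothing.
It fails at once if the yellow or blue check pin or its station is touched (contact force between any of the fingers, the arm and yellow_station above 1 N or contact force between any of the fingers, the arm and blue_station above 1 N or value of joint any of yellow_pin, blue_pin above 0.002 m).
It fails at once if the red reject button is pressed (value of joint reject_button above 0.002 m).
It fails at once if the green pin or the log box is pressed roughly (over 30 N) (contact force between any of the fingers, the arm and green_station above 30 N or contact force between any of the fingers, the arm and log_box above 30 N).
It fails at once if the log box is shoved or turned (over 12 mm), lifted or tipped (distance of log_box from where it was at the start of the episode above 0.012 m or height (world z) of log_box above 0.008 m or angle between log_box's own z axis and vertical above 0.12 rad or distance of log_button_top from where it was at the start of the episode above 0.018 m).
It fails at once if the bar, the brass bushing or the plug gauge is touched (over 2 N), moved or lifted (distance of any of part, bushing, plug_gauge from where it was at the start of the episode above 0.006 m or contact force between any of the fingers, the arm and part above 2 N or contact force between any of the fingers, the arm and bushing above 2 N or contact force between any of the fingers, the arm and plug_gauge above 2 N).
It also fails if it takes over 48 s, if anything falls off the work surface, if the arm or the gripper's body presses on something with over 40 N, if the wrist force passes 120 N, or if a joint passes its speed limit or range.

ROBOT

A 6-joint arm with a two-finger parallel gripper is mounted at the origin on the work surface. World frame = base frame: x ahead of the robot, y to its left, z up, the work surface at z = 0. Lengths are in m, angles in rad, forces in N, time in s.
With the tool pointing down it reaches from about 0.275 to 0.825 m from the base axis. Payload 4.9 kg.
Tool frame: the origin (TCP) lies at the centre of the arm's flange, where the gripper is bolted on; the fingertips stand 173 mm ahead of it and the grasp point (between the pads) lies 155 mm ahead of it (arm.pinch_z is the distance from the TCP to the grasp point, in m); z points along the fingers, x is the direction in which the jaws open and shut, and the axes are right-handed (so a half turn about z gives the same grasp; the last joint's range is limited). The gripper opens to 85 mm and grips with 20 to 120 N. Pads are 22 mm wide; open, the fingers measure 114 mm over their backs; the gripper's body (76 mm by 85 mm) begins 54 mm behind the grasp point. The pads swing forward as they close: fully open they stand 13 mm farther back than shut.
Start: joints at [0.976, 0.326, -0.193, 1.052, 0, 1.437], TCP at [0.245, 0.493, 0.405] pointing down, gripper open.
Joint ranges: [-2.65, 2.65], [-0.97, 1.79], [-1.3, 1.35], [-1.93, 2.1], [-1.47, 1.37], [-3.14, 3.14]. Speed limits (rad/s): [2.57, 2.57, 3.14, 3.14, 3.14, 3.14].

INTERFACE

Orientations are given as a unit quaternion [w, x, y, z].
In Python, from station import arm gives the robot as it stands. The module is installed in compiled form; this text tells all that it offers.
- The arm moves only by the tool move_arm, never from a script. Its argument "increments" is one flat list of numbers, 7 for each row, row after row: the turn, a rotation vector about the world's x, y, z in rad, then the shift along the world's x, y, z in units of 25 mm (1.0 is 25 mm), then the opening in per cent of the stroke, from 0 (shut) to 100 (fully open). A call has 1 to 8 rows; each row is the pose to reach, as a shift and turn from the pose measured when the call began; what a row does not reach only later rows make up. A row lasts 1/10 s, in which the tool goes at most 50 mm and 8.59 degrees, less where a joint would pass 70% of its speed; a pose out of reach is approached as far as the arm can. A call with a gripper value outside its range is refused whole. The fingers move at their own pace and stop on an object; "squeeze" is the grip in N (left out, the last holds). Time passes only in rows, so rows that repeat a pose let the fingers close. It gives the time, the measured TCP pose, the force and the opening at its end, in the units of the state.
- arm.read_state(): the state, without advancing time (a new reading comes with each control period).
- arm.read_camera(name): name is "side" or "top"; returns (picture, depth): 480x640x3 uint8, red, green, blue; 480x640 float32, m along the optical axis (not along the pixel's ray), 0 where there is no reading.
- arm.get_calibration(name): a dict with "fx", "fy", "cx", "cy" (pixels), "world_to_cam" (4x4, takes a point from world to camera coordinates). Camera axes: x right, y up, looking along -z (the intrinsics and any distortion apply to the point x, -y, -z); pixel columns grow to the right and rows downward; lengths in m; the calibration is good to about 2 mm. A picture is of the moment at which its call begins. get_calibration takes no time and is no camera call.
- arm.close_job(): hands the job in, once; it reports no verdict.
Trained networks look in the newest picture that a camera, given by its name, has taken for a name from the list of things; names that differ only in an ending like _2 or _b are one class to them, and where a whole thing is asked for, a point or a joint stands for the part that bears it (a point fixed in the world has none). Each returns a list of dicts, best first, with "p" (0 to 1); they miss things now and then, are a little off and sometimes report something else, mostly with a low value. They report only what shows in the picture. A call takes as long as a camera call.
- arm.outline_of(label, camera): "mask" (480x640 bool, what is visible of it) and "at" ([row, column] in pixels, amid what is visible of it).
The state is a dict: "t": time; "q": joint angles; "qvel": joint speeds; "tau": joint torques, N m; "eef_pos": TCP position; "eef_rot": TCP orientation; "wrist_force": force on the tool from outside, world axes, zero at the start; "moment": the same for the moment, N m; "finger_gap": finger opening in m.
Only numpy, scipy, OpenCV 4.12 (cv2) and the standard library are available. Lean on these libraries where they do the work, as an engineer would, in place of code of your own. Each camera call takes 0.05 s, during which the arm holds its last target. There are 200 camera calls.

## Working session

There is one attempt and no reset: what is moved stays moved. The work goes in short steps, Python scripts to look and compute and a tool call to move; the robot and the scene stay as the last step left them, time stands still between calls to the robot, and variables do not carry over. Pictures are saved under pics/ and viewed, about 8 in all and at most 12, crops included, and the job is handed in when it is done.

Besides the shell and the picture viewer there is one more tool, called after "Call:" as name(argument=value, ...) on one line, values as JSON. move_arm: Moves the arm, as the interface text tells. Its arguments: {"type":"object","properties":{"increments":{"type":"array"},"squeeze":{"type":"number"}},"required":["increments"]}

```bash
mkdir -p pics
cat > h.py <<'E'
import numpy as np, cv2
from station import arm
def world(cam, mask, depth):
    c=arm.get_calibration(cam); v,u=np.nonzero(mask&(depth>0)); d=depth[v,u]
    p=np.c_[(u-c["cx"])/c["fx"]*d, -(v-c["cy"])/c["fy"]*d, -d, np.ones_like(d)]
    return (p@np.linalg.inv(c["world_to_cam"]).T)[:,:3]
def snap(cam,name):
    im,d=arm.read_camera(cam); cv2.imwrite(f"pics/{name}.png",im[:,:,::-1]); return im,d
E
python3 - <<'E'
from h import *
s=arm.read_state(); print(s)
for cam in ("top","side"):
    im,d=snap(cam,cam+"0"); c=arm.get_calibration(cam); print(cam,{k:v for k,v in c.items() if k!="world_to_cam"}, np.linalg.inv(c["world_to_cam"])[:3,3].round(3))
    for n in ("green_pin_top","yellow_pin_top","blue_pin_top","log_button_top","reject_button_top","log_box","bushing","plug_gauge","part","fixture"):
        for r in arm.outline_of(n,cam)[:2]:
            P=world(cam,r["mask"],d)
            if len(P)<5: print(n,r["p"],r["at"],len(P)); continue
            t=np.percentile(P[:,2],95); T=P[abs(P[:,2]-t)<.004]
            print(n,round(r["p"],2),np.round(r["at"]),len(P),"ztop",t.round(4),"topmid",((T.min(0)+T.max(0))/2).round(4),"mean",T.mean(0).round(4),"ext",np.ptp(T,0).round(3))
E
```

```text
{'t': 0.0, 'q': array([ 9.75793514e-01,  3.26926333e-01, -1.93616505e-01,  1.05202074e+00,
        1.98998975e-05,  1.43660081e+00]), 'qvel': array([ 1.48459323e-04, -1.77006831e-03, -1.44409482e-03,  5.14596338e-05,
        2.08084741e-03, -1.12433147e-04]), 'tau': array([ 2.36895721e-04, -4.43392038e+01,  2.62446660e+01,  1.54626765e-02,
       -2.16260469e-04,  7.10454202e-06]), 'eef_pos': array([0.24438301, 0.49238568, 0.40389876]), 'eef_rot': array([ 3.51869645e-04,  8.49903002e-01,  5.26938427e-01, -8.10603892e-04]), 'wrist_force': array([-0.22602324, -0.76444389,  0.22940844]), 'moment': array([ 0.00043524, -0.02726701,  0.0437836 ]), 'finger_gap': 0.08530728561850169}
top {'fx': 521.782699696349, 'fy': 521.782699696349, 'cx': 325.11169337364146, 'cy': 240.35733065316833} [0.475 0.087 0.91 ]
green_pin_top 0.6 [238. 510.] 278 ztop 0.1106 topmid [ 0.5415 -0.1976  0.1098] mean [ 0.541  -0.1974  0.1086] ext [0.026 0.028 0.006]
yellow_pin_top 0.76 [233. 453.] 276 ztop 0.1103 topmid [ 0.5466 -0.1132  0.1092] mean [ 0.5464 -0.1128  0.1084] ext [0.027 0.026 0.006]
blue_pin_top 0.5 [22
[... 2772 characters left out ...]
9 -0.041   0.0425] mean [ 0.4631 -0.042   0.0421] ext [0.026 0.03  0.005]
plug_gauge 0.5 [217. 310.] 361 ztop 0.0588 topmid [0.5793 0.2953 0.058 ] mean [0.5793 0.2943 0.0579] ext [0.024 0.023 0.006]
plug_gauge 0.25 [218. 268.] 127 ztop 0.062 topmid [0.4766 0.2628 0.0605] mean [0.4768 0.2618 0.0604] ext [0.028 0.026 0.005]
part 0.78 [349. 371.] 2277 ztop 0.0486 topmid [ 0.5446 -0.1122  0.0474] mean [ 0.5405 -0.126   0.0468] ext [0.054 0.242 0.005]
part 0.16 [224. 264.] 2020 ztop 0.06 topmid [0.4724 0.2979 0.0595] mean [0.472  0.2945 0.0598] ext [0.04  0.1   0.007]
fixture 0.93 [397. 354.] 17442 ztop 0.0608 topmid [ 0.514  -0.1136  0.0608] mean [ 0.525  -0.1936  0.0601] ext [0.211 0.344 0.008]
```

View pics/top0.png

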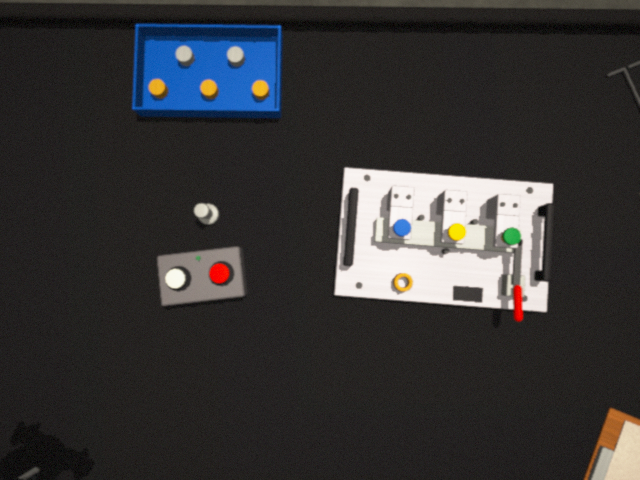

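View pics/side0.png

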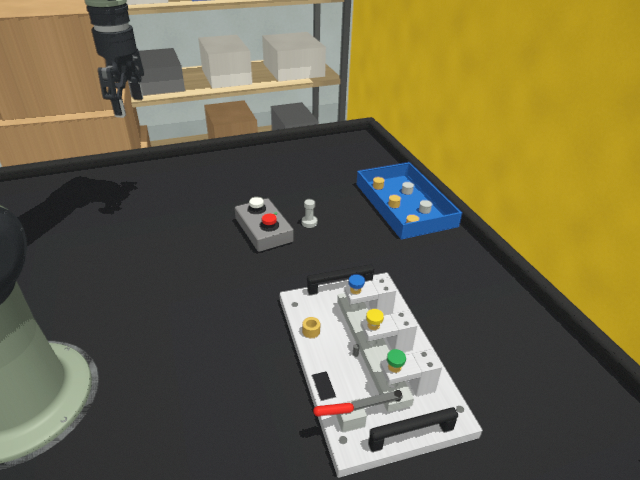

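The top view shows blue (228,402), yellow (232,457) and green (236,512) caps. The white button is at (279,176), red at (272,220), and the shut clamp lies by the green pin at (290,518). The side view agrees, and the heights (109 and 62 mm) and the 85 mm pitch match the given data. The pin axis offsets between the two cameras are at most 2 mm. Moving high above green, gripper shut.

Call:
move_arm(increments=[0,0,0,0.74,-1.72,0,0,0,0,0,1.48,-3.44,0,0,0,0,0,2.22,-5.16,0,0,0,0,0,2.96,-6.88,0,0,0,0,0,3.7,-8.6,0,0,0,0,0,4.44,-10.32,0,0,0,0,0,5.18,-12.04,0,0,0,0,0,5.94,-13.78,0,0], squeeze=20)

```text
t: 1.9
eef_pos: [0.3934, 0.1464, 0.405]
eef_rot: [0.0, 0.85, 0.527, 0.001]
wrist_force: [1.1, 0.0, 0.7]
finger_gap: -0.0004
```

Call:
move_arm(increments=[0,0,0,0.73,-1.72,0,0,0,0,0,1.46,-3.44,0,0,0,0,0,2.2,-5.16,0,0,0,0,0,2.93,-6.88,0,0,0,0,0,3.66,-8.6,0,0,0,0,0,4.4,-10.32,0,0,0,0,0,5.13,-12.04,0,0,0,0,0,5.86,-13.76,0,0])

```text
t: 2.7
eef_pos: [0.5403, -0.1996, 0.4051]
eef_rot: [0.0, 0.85, 0.527, 0.001]
wrist_force: [0.0, -0.8, -0.0]
finger_gap: 0.0003
```

Call:
move_arm(increments=[0,0,0,0,0.08,-1,0,0,0,0,0,0.08,-2,0,0,0,0,0,0.08,-3,0,0,0,0,0,0.08,-3.5,0,0,0,0,0,0.08,-3.8,0,0,0,0,0,0.08,-3.8,0,0,0,0,0,0.08,-3.8,0])

```text
t: 3.4
eef_pos: [0.5407, -0.1977, 0.3111]
eef_rot: [0.001, 0.85, 0.527, 0.001]
wrist_force: [-0.5, -0.1, 0.5]
finger_gap: -0.0
```

Run:
```python
from h import *
im,d=snap("side","s1"); cv2.imwrite("pics/s1c.png",cv2.resize(im[200:440,250:550,::-1],None,fx=2.5,fy=2.5))
s=arm.read_state(); print(s["eef_pos"],s["wrist_force"])
P=world("side",np.ones(d.shape,bool),d)
m=(np.hypot(P[:,0]-.54,P[:,1]+.197)<.07)&(P[:,2]>.116)&(P[:,2]<.18)
Q=P[m]
for z in np.arange(.116,.18,.006):
    q=Q[(Q[:,2]>=z)&(Q[:,2]<z+.006)]
    if len(q): print(z.round(3),len(q),q.min(0).round(3),q.max(0).round(3))
```

```text
[ 0.54083224 -0.19773502  0.31131339] [-0.0254273  -0.39626126 -0.61391087]
0.134 10 [ 0.53  -0.208  0.137] [ 0.546 -0.199  0.139]
0.14 30 [ 0.527 -0.213  0.14 ] [ 0.548 -0.19   0.145]
0.146 46 [ 0.528 -0.213  0.146] [ 0.547 -0.199  0.152]
0.152 50 [ 0.527 -0.214  0.152] [ 0.548 -0.188  0.158]
0.158 39 [ 0.529 -0.214  0.158] [ 0.546 -0.199  0.164]
0.164 10 [ 0.528 -0.212  0.164] [ 0.54  -0.196  0.167]
0.17 1 [ 0.527 -0.199  0.175] [ 0.527 -0.199  0.175]
0.176 2 [ 0.525 -0.203  0.176] [ 0.532 -0.188  0.178]
```

View pics/s1c.png

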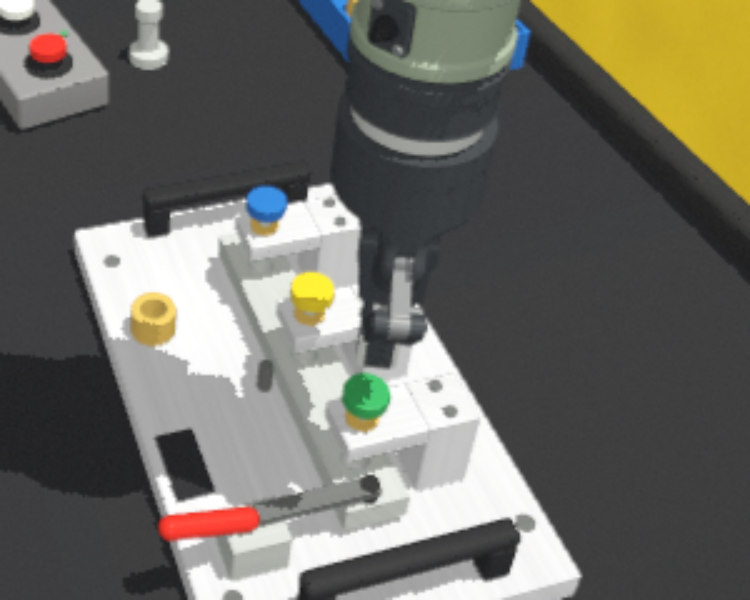

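The picture shows the shut fingertips just above the green cap at crop (366,390), clear of yellow. The fingertip depth, z about 137 mm, matches the kinematics.

Call:
move_arm(increments=[0,0,0,0,0,-0.5,0,0,0,0,0,0,-0.9,0,0,0,0,0,0,-1.1,0,0,0,0,0,0,-1.2,0,0,0,0,0,0,-1.3,0,0,0,0,0,0,-1.4,0,0,0,0,0,0,-1.4,0])

```text
t: 4.15
eef_pos: [0.5406, -0.1976, 0.2762]
eef_rot: [0.001, 0.85, 0.527, 0.001]
wrist_force: [-2.0, 1.4, 3.8]
finger_gap: 0.0
```

Call:
move_arm(increments=[0,0,0,0,0,-0.06,0,0,0,0,0,0,-0.12,0,0,0,0,0,0,-0.12,0,0,0,0,0,0,-0.12,0])

```text
t: 4.55
eef_pos: [0.5407, -0.1976, 0.2734]
eef_rot: [0.001, 0.85, 0.527, 0.001]
wrist_force: [-2.0, 1.1, 4.2]
finger_gap: 0.0002
```

Call:
move_arm(increments=[0,0,0,0,0,-0.05,0,0,0,0,0,0,-0.05,0,0,0,0,0,0,-0.05,0,0,0,0,0,0,-0.05,0])

```text
t: 4.95
eef_pos: [0.5406, -0.1976, 0.2724]
eef_rot: [0.001, 0.85, 0.527, 0.001]
wrist_force: [-3.2, 1.1, 6.8]
finger_gap: -0.0001
```

Call:
move_arm(increments=[0,0,0,0,0,-0.04,0,0,0,0,0,0,-0.04,0,0,0,0,0,0,-0.04,0])

```text
t: 5.25
eef_pos: [0.5406, -0.1976, 0.2724]
eef_rot: [0.001, 0.85, 0.527, 0.001]
wrist_force: [-3.8, 1.3, 10.9]
finger_gap: 0.0001
```

Run:
```python
from h import *
for cam in ("side",):
    im,d=snap(cam,"s2")
    for r in arm.outline_of("green_pin_top",cam)[:2]:
        P=world(cam,r["mask"],d); print(r["p"],r["at"],np.percentile(P[:,2],[50,80,95]),P.mean(0))
s=arm.read_state(); print(s["eef_pos"],s["wrist_force"])
cv2.imwrite("pics/s2c.png",cv2.resize(im[300:400,350:450,::-1],None,fx=5,fy=5))
```

```text
0.66 [371.1, 418.0] [0.08123627 0.08343964 0.09413003] [ 0.57134098 -0.20699682  0.06998377]
0.42 [367.0, 393.7] [0.09545371 0.09790116 0.10104829] [ 0.53510903 -0.2032823   0.09131009]
[ 0.54059847 -0.19754293  0.27238056] [-3.4692729   2.05401903 11.29363687]
```

View pics/s2c.png

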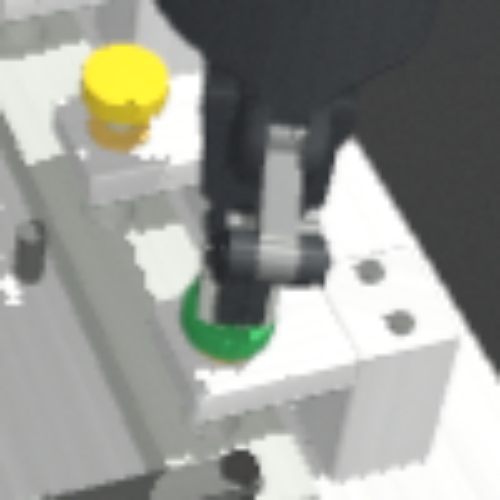

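The green cap is fully down on its stop: force rises without further motion and the cap top reads about 98–99 mm. The fingertips are centred on it. Releasing straight up.

Call:
move_arm(increments=[0,0,0,0,0,0.2,0,0,0,0,0,0,0.5,0,0,0,0,0,0,1,0,0,0,0,0,0,2,0,0,0,0,0,0,3.3,0,0,0,0,0,0,4.6,0,0,0,0,0,0,5.2,0,0,0,0,0,0,5.2,0])

```text
t: 6.15
eef_pos: [0.5416, -0.198, 0.4057]
eef_rot: [0.004, 0.85, 0.527, 0.003]
wrist_force: [0.4, -0.1, 1.0]
finger_gap: -0.0003
```

Run:
```python
from h import *
im,d=snap("side","s3")
for n in ("green_pin_top","yellow_pin_top","log_button_top"):
    r=arm.outline_of(n,"side")[0]
    P=world("side",r["mask"],d); print(n,r["p"],r["at"],np.percentile(P[:,2],95))
print(arm.read_state()["eef_pos"])
```

```text
green_pin_top 0.75 [217.0, 308.1] 0.058207755724568024
yellow_pin_top 0.75 [316.3, 371.7] 0.10905174088185443
log_button_top 0.46 [201.1, 254.8] 0.062067537408715644
[ 0.54023377 -0.19739722  0.40105031]
```

Call:
move_arm(increments=[0,0,0,-0.24,1.77,0,0,0,0,0,-0.48,3.54,0,0,0,0,0,-0.72,5.3,0,0,0,0,0,-0.96,7.07,0,0,0,0,0,-1.2,8.84,0,0,0,0,0,-1.43,10.61,0,0,0,0,0,-1.67,12.38,0,0,0,0,0,-1.9,14.15,0,0])

```text
t: 7.15
eef_pos: [0.4918, 0.158, 0.3998]
eef_rot: [-0.0, 0.85, 0.527, -0.0]
wrist_force: [0.9, 0.1, 0.7]
finger_gap: 0.0001
```

Run:
```python
from h import *
for cam in ("side","top"):
    im,d=snap(cam,cam+"4"); P=world(cam,np.ones(d.shape,bool)&(d>0),d)
    for n,c in (("green",(.5405,-.1972)),("yellow",(.5458,-.113))):
        q=P[(np.hypot(P[:,0]-c[0],P[:,1]-c[1])<.011)&(P[:,2]>.085)&(P[:,2]<.13)]; print(cam,n,len(q),np.median(q[:,2]))
    r=arm.outline_of("log_button_top",cam)[0]; Q=world(cam,r["mask"],d); Q=Q[Q[:,2]>.057]; print(r["p"],r["at"],((Q.min(0)+Q.max(0))/2).round(4))
print(arm.read_state()["eef_pos"])
```

```text
side green 193 0.10760132196825578
side yellow 161 0.10716896570376155
0.47 [202.1, 252.4] [0.4674 0.3355 0.0605]
top green 169 0.10834426200536817
top yellow 163 0.10815312378961406Traceback (most recent call last):
  File "<stdin>", line 6, in <module>
IndexError: list index out of range
```

Green has sprung back, level with yellow. On to the white button.

Call:
move_arm(increments=[0,0,0,-0.23,1.7,0,0,0,0,0,-0.47,3.5,0,0,0,0,0,-0.7,5.3,0,0,0,0,0,-0.93,6.6,0,0,0,0,0,-0.93,7.02,0,0,0,0,0,-0.93,7.02,0,0,0,0,0,-0.93,7.02,0,0])

```text
t: 8.05
eef_pos: [0.4694, 0.3312, 0.3993]
eef_rot: [0.0, 0.85, 0.527, -0.001]
wrist_force: [-0.3, -0.2, -0.0]
finger_gap: -0.0
```

Call:
move_arm(increments=[0,0,0,-0.03,0.08,-1.2,0,0,0,0,-0.03,0.08,-2.6,0,0,0,0,-0.03,0.08,-4,0,0,0,0,-0.03,0.08,-5,0,0,0,0,-0.03,0.08,-5.5,0,0,0,0,-0.03,0.08,-5.6,0,0,0,0,-0.03,0.08,-5.6,0])

```text
t: 8.75
eef_pos: [0.4694, 0.3326, 0.2599]
eef_rot: [0.001, 0.85, 0.527, -0.001]
wrist_force: [-0.3, 0.6, -0.4]
finger_gap: 0.0
```

Run:
```python
from h import *
im,d=snap("side","s5"); print(arm.read_state()["eef_pos"])
cv2.imwrite("pics/s5c.png",cv2.resize(im[120:270,200:350,::-1],None,fx=4,fy=4))
```

```text
[0.46953012 0.33296628 0.26054811]
```

View pics/s5c.png

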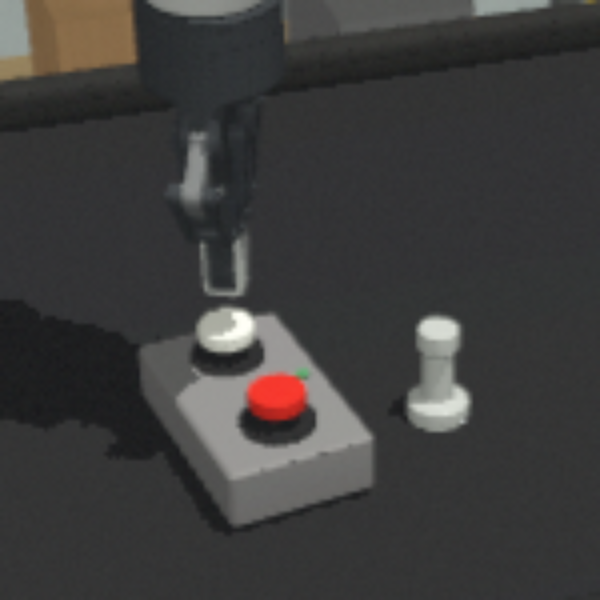

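The picture shows the fingertips at crop (225,290), straight above the white button at (226,328) and clear of red at (277,396).

Call:
move_arm(increments=[0,0,0,0,0,-0.5,0,0,0,0,0,0,-0.85,0,0,0,0,0,0,-0.95,0,0,0,0,0,0,-1.05,0,0,0,0,0,0,-1.13,0,0,0,0,0,0,-1.2,0,0,0,0,0,0,-1.2,0])

```text
t: 9.5
eef_pos: [0.4693, 0.3329, 0.2305]
eef_rot: [0.001, 0.85, 0.527, -0.0]
wrist_force: [-2.1, -1.6, 3.2]
finger_gap: -0.0001
```

Call:
move_arm(increments=[0,0,0,0,0,-0.06,0,0,0,0,0,0,-0.11,0,0,0,0,0,0,-0.14,0,0,0,0,0,0,-0.14,0,0,0,0,0,0,-0.14,0])

```text
t: 10.0
eef_pos: [0.4694, 0.333, 0.2274]
eef_rot: [0.001, 0.85, 0.527, -0.0]
wrist_force: [-1.7, -1.9, 6.8]
finger_gap: -0.0002
```

Call:
move_arm(increments=[0,0,0,0,0,-0.04,0,0,0,0,0,0,-0.04,0,0,0,0,0,0,-0.04,0])

```text
t: 10.3
eef_pos: [0.4693, 0.333, 0.2274]
eef_rot: [0.001, 0.85, 0.527, -0.0]
wrist_force: [-4.3, -3.0, 10.5]
finger_gap: 0.0003
```

The button is on its stop: z no longer changes while the force rises to 10.5 N. Withdrawing.

Call:
move_arm(increments=[0,0,0,0,0,0.2,0,0,0,0,0,0,0.5,0,0,0,0,0,0,1,0,0,0,0,0,0,2,0,0,0,0,0,0,3.5,0,0,0,0,0,0,5,0,0,0,0,0,0,6.5,0,0,0,0,0,0,7,0])

```text
t: 11.1
eef_pos: [0.4703, 0.3335, 0.4075]
eef_rot: [0.001, 0.85, 0.527, 0.004]
wrist_force: [-0.1, 1.2, -0.9]
finger_gap: 0.0004
```

Call:
move_arm(increments=[0,0,0,-1,1,0,0,0,0,0,-2,2,0,0,0,0,0,-3,3,0,0,0,0,0,-4,4,0,0,0,0,0,-5,5,0,0,0,0,0,-6,6,0,0,0,0,0,-6,6,0,0,0,0,0,-6,6,0,0])

```text
t: 11.9
eef_pos: [0.3197, 0.4839, 0.4073]
eef_rot: [0.001, 0.849, 0.528, 0.004]
wrist_force: [0.1, -0.3, 0.2]
finger_gap: -0.0
```

Run:
```python
from h import *
P0=dict(green=(.5412,-.1972,.11),yellow=(.5464,-.113,.11),blue=(.552,-.0285,.11),white=(.4685,.3325,.062),red=(.4783,.262,.062))
im,d=snap("top","top6"); P=world("top",d>-1,d)
for n,c in P0.items():
    q=P[(np.hypot(P[:,0]-c[0],P[:,1]-c[1])<.010)&(abs(P[:,2]-c[2])<.02)]; print(n,len(q),np.median(q[:,2]).round(4))
for n in ("log_button_top","reject_button_top","plug_gauge","bushing","log_box"):
    for r in arm.outline_of(n,"top")[:2]:
        Q=world("top",r["mask"],d); t=np.percentile(Q[:,2],95); Q=Q[abs(Q[:,2]-t)<.004]
        print(n,round(r["p"],2),((Q.min(0)+Q.max(0))/2).round(4))
s=arm.read_state(); print(s["t"],s["eef_pos"],s["wrist_force"])
```

```text
green 135 0.1084
yellow 133 0.1083
blue 128 0.1083
white 121 0.0612
red 120 0.0612
log_button_top 0.63 [0.4692 0.333  0.0625]
reject_button_top 0.71 [0.4783 0.2623 0.0626]
plug_gauge 0.89 [0.5804 0.2941 0.0603]
plug_gauge 0.38 [ 0.5518 -0.0286  0.1089]
bushing 0.76 [ 0.4674 -0.0399  0.0446]
log_box 0.79 [0.473  0.2978 0.0617]
12.2 [0.32114602 0.48286717 0.40751861] [ 0.89377782 -0.05346678  0.58352367]
```

View pics/top6.png

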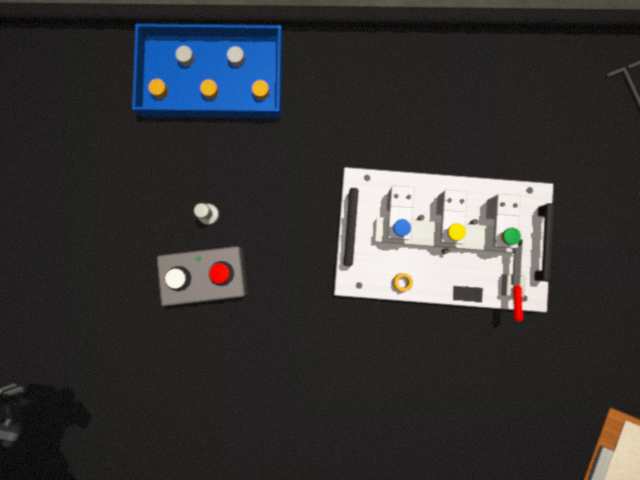

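The final picture matches the first one: white at (279,176), green at (236,512), everything in place and the arm clear at lower left.

```bash
python3 -c "
from station import arm
print(arm.close_job())"
```

```text
the job is handed in; nothing more can be done
None
```

The green check pin and then the white log button were each pressed down onto their stops with the shut fingertips. The wrist force peaked at about 11 N on each. I let both spring back, withdrew the arm and handed the job in at about 12 s of robot time; it gave no verdict.

- **Last checks (top camera):** the three caps are level at about 108 mm and both buttons at about 61 mm, so all are back up. The box, bushing and plug gauge are within about 1 mm of where they started. The bar shows no change in the picture, but I did not measure it again. The arm is clear of everything.
- **Disagreements:** the two cameras differed by up to 2 mm on the caps. The detector mislabelled a few things: it took the plug gauge for the green cap once, and missed the white button once while it was looking from above. I settled those from depth readings and known positions.

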